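# Put two end mills away in the graded cutter stand

### The job

Two end mills have been left standing in the compartments of the wooden tray. Put each one, shank down as it stands now, fully home in the hole of the wooden cutter stand that is made for its diameter, and let go. Leave everything else where it is.

Things in the scene. Friction and masses are not known exactly. Their poses are not given: they have to be found in the camera images.
- stand: Fixed pale wooden block 70 x 240 x 40 mm (x, y, z). Origin: centre of its underside, z up. Five round blind holes in a row along y on its centre line, 46 mm apart, for cutters of 16, 20, 24, 28 and 32 mm from the -y end to the +y end; each 2 mm wider than its cutter, 26 mm deep (floor at z = 14 mm): a seated cutter stands 44 mm proud. The 24 mm cutter is in the middle hole; the rest are empty.
- stand_hole0 (a point): Centre of the mouth of the smallest hole, 18 mm across, made for a 16 mm cutter; at stand y = -92 mm, z = 40 mm. Stays empty.
- stand_hole1 (a point): Centre of the mouth of the second smallest hole, 22 mm across, made for a 20 mm cutter; at stand y = -46 mm, z = 40 mm.
- stand_hole2 (a point): Centre of the mouth of the middle hole, 26 mm across, made for a 24 mm cutter; at stand y = 0 mm, z = 40 mm. Taken by cutter_mid.
- stand_hole3 (a point): Centre of the mouth of the second largest hole, 30 mm across, made for a 28 mm cutter; at stand y = 46 mm, z = 40 mm.
- stand_hole4 (a point): Centre of the mouth of the largest hole, 34 mm across, made for a 32 mm cutter; at stand y = 92 mm, z = 40 mm. Stays empty.
- tray: Open wooden tray, fixed, 95 x 270 x 28 mm (x, y, z), 6 mm walls and floor; two 6 mm cross walls make three compartments in a row along y, centred at y = -88, 0 and +88 mm. Origin: centre of its underside, z up. The two end mills and the drill chuck stand one to a compartment, in any order, within about 9 mm of its centre in x and y.
- cutter_small: Steel end mill: loose upright cylinder 20 mm in diameter from end to end, 70 mm tall, about 170 g, on its smooth shank, fluted end (dark spiral lines) up. Origin: centre of the underside; z runs up its axis. Foot chamfered 2 mm. Starts in a tray compartment, its origin 6 mm above the bench; belongs in the 20 mm hole.
- cutter_large: Steel end mill: loose upright cylinder 28 mm in diameter from end to end, 70 mm tall, about 340 g, on its smooth shank, fluted end (dark spiral lines) up. Origin: centre of the underside; z runs up its axis. Foot chamfered 2 mm. Starts in a tray compartment, its origin 6 mm above the bench; belongs in the 28 mm hole.
- cutter_mid: Steel end mill: loose upright cylinder 24 mm in diameter from end to end, 70 mm tall, about 250 g, on its smooth shank, fluted end (dark spiral lines) up. Origin: centre of the underside; z runs up its axis. Foot chamfered 2 mm. Bystander: already home in the middle hole of the stand; to be left there.
- chuck: Drill chuck, dark steel, 38 mm in diameter at the foot, 50 mm tall with a cone-shaped nose, standing in the third tray compartment. Bystander, to be left there. Origin: centre of the underside.
- wrench: Steel wrench, 170 mm long, flat at the right of the bench. Bystander. Origin: its middle, underside.
- tin: Tin can, 70 mm in diameter, 100 mm tall, on the far part of the bench. Bystander. Origin: centre of the underside.
- disc: Dark grinding disc, 115 mm in diameter, 7 mm thick, flat at the left of the bench. Bystander. Origin: centre of the underside.
- chuck_key: Small steel T-shaped chuck key, 70 x 50 x 12 mm, flat on the bench just beyond the stand and tray. Bystander. Origin: under the middle of its crossbar.

How it is judged:
At the end, for the whole second after the job is handed in: The 20 mm end mill stands in the 20 mm hole and the 28 mm end mill in the 28 mm hole: each within 5 mm of the hole's centre line, its foot within 3.5 mm of the hole's floor, flutes up, within 0.12 rad of upright, at rest (horizontal distance between cutter_small and stand_hole1 below 0.005 m and z of cutter_small in the frame of stand between 0.01 and 0.0175 m and angle between each of cutter_small, cutter_large's own z axis and vertical below 0.12 rad and linear speed of each of cutter_small, cutter_large below 0.02 m/s and horizontal distance between cutter_large and stand_hole3 below 0.005 m and z of cutter_large in the frame of stand between 0.01 and 0.0175 m); the robot touches nothing.
It fails at once if the 24 mm cutter already in the stand is moved (over 15 mm) (distance of cutter_mid from where it was at the start of the episode above 0.015 m).
It fails at once if the drill chuck is taken out of its compartment or knocked over (distance of chuck from where it was at the start of the episode above 0.06 m or angle between chuck's own z axis and vertical above 0.7 rad).
It fails at once if another thing on the bench is moved by more than 40 mm (distance of any of wrench, tin, disc, chuck_key from where it was at the start of the episode above 0.04 m).
It also fails if it takes over 62 s, if anything falls off the work surface, if the arm or the gripper's body presses on something with over 40 N, if the wrist force passes 120 N, or if a joint passes its speed limit or range.

### The arm

A 6-joint arm with a two-finger parallel gripper is mounted at the origin on the work surface. World frame = base frame: x ahead of the robot, y to its left, z up, the work surface at z = 0. Lengths are in m, angles in rad, forces in N, time in s.
With the tool pointing down it reaches from about 0.35 to 0.775 m from the base axis. Payload 5.5 kg.
Tool frame: the origin (TCP) lies on the centre line of the jaws, within the pads' length; the fingertips stand 19 mm ahead of it and the grasp point (between the pads) is the TCP; z points along the fingers, y is the line along which they close (so a half turn about z gives the same grasp; the last joint's range is limited). The gripper opens to 85 mm and grips with 20 to 120 N. Pads are 22 mm wide; open, the fingers measure 114 mm over their backs; the gripper's body (76 mm by 85 mm) begins 54 mm behind the grasp point. The pads swing forward as they close: fully open they stand 13 mm farther back than shut.
Start: joints at [1.095, 0.313, 0.046, 1.304, 0, 1.431], TCP at [0.19, 0.543, 0.25] pointing down, gripper open.
Joint ranges: [-2.76, 2.76], [-0.86, 1.69], [-1.03, 1.26], [-2.2, 2.34], [-1.47, 1.5], [-3.14, 3.14]. Speed limits (rad/s): [2.57, 2.57, 3.14, 3.14, 3.14, 3.14].

### API

Orientations are given as a 3x3 rotation matrix whose columns are the frame's x, y, z axes.
In Python, from cell import r gives the robot as it stands.
- The arm moves only by the tool apply_moves, never from a script. Its argument "steps" is a list of rows, each an object with "fingers": the finger opening in m, from 0 to 0.0854; "translation": the shift along the tool's x, y, z in m, a list of three; "yaw": the turn about the tool's z in rad. In form: [{"fingers": fingers, "translation": [x, y, z], "yaw": yaw}, ...]. A call has 1 to 20 rows; each row shifts and turns the commanded pose from where the row before left it, along the tool's axes as they then stand; what a row does not reach is not made up. A row lasts 1/10 s, in which the tool goes at most 50 mm and 8.59 degrees, less where a joint would pass 70% of its speed; a pose out of reach is approached as far as the arm can. A call is refused whole if a number of a shift passes 0.05 or a number of a turn 0.15, either way. A call with a gripper value outside its range is refused whole. The fingers move at their own pace and stop on an object; "force" is the grip in N (left out, the last holds). Time passes only in rows, so rows that do not move let the fingers close. It gives the time, the measured TCP pose, the force, the opening and the grip force at its end, in the units of the state.
- r.state(): the state, without advancing time (a new reading comes with each control period).
- r.get_image(name): name is "scene" or "top" or "wrist"; returns the picture (480x640x3 uint8, red, green, blue); there is no depth.
- r.camera_model(name): a dict with "fov_y" (degrees; the focal length in pixels is half the picture's height over the tangent of half this angle, whatever the lens; pixels are square), "cx", "cy" (the principal point, pixels), "origin" and "rotation" of the camera in the world. Camera axes: x right, y down, z forward; pixel columns grow to the right and rows downward; lengths in m; the calibration is good to about 2 mm. A picture is of the moment at which its call begins: read the wrist's pose just before it. camera_model takes no time and is no camera call; for the wrist camera it gives the pose at the moment of the call.
- r.sign_off(): hands the job in; it is judged then, once.
The state is a dict: "clock": time; "q": joint angles; "joint_vel": joint speeds; "joint_efforts": joint torques, N m; "eef_pos": TCP position; "ee_rot": TCP orientation; "force": force on the tool from outside, world axes, zero at the start; "torque": the same for the moment, N m; "finger_gap": finger opening in m; "gripper_force": force on a finger pad.
Only numpy, scipy, OpenCV 4.12 (cv2) and the standard library are available. Lean on these libraries where they do the work, as an engineer would, in place of code of your own. Each camera call takes 0.05 s, during which the arm holds its last target. There are 200 camera calls.

## Working session

There is one attempt and no reset: what is moved stays moved. The work goes in short steps, Python scripts to look and compute and a tool call to move; the robot and the scene stay as the last step left them, time stands still between calls to the robot, and variables do not carry over. Pictures are saved under pics/ and viewed, at most 12 in all, crops included, and the job is handed in when it is done.

Besides the shell and the picture viewer there is one more tool, called as name([rows], argument=value, ...), one row to a line, values as JSON. apply_moves: Moves the arm, as the interface text tells. Its arguments: {"type":"object","properties":{"steps":{"type":"array","items":{"type":"object","properties":{"fingers":{"type":"number"},"translation":{"type":"array","items":{"type":"number"}},"yaw":{"type":"number"}}}},"force":{"type":"number"}},"required":["steps"]}

```bash
mkdir -p pics
python3 - <<'E'
from cell import r
import cv2
s=r.state();print(s['clock'],s['eef_pos'],s['ee_rot'],s['finger_gap'])
for n in ("top","scene"):
    im=r.get_image(n);cv2.imwrite(f"pics/{n}0.png",im[:,:,::-1]);m=r.camera_model(n);print(n,m)
E
```

```text
0.0 [0.18927299 0.54242757 0.24937851] [[-9.44139196e-01  3.29545885e-01 -8.29868905e-04]
 [ 3.29546853e-01  9.44137709e-01 -1.69093673e-03]
 [ 2.26269284e-04 -1.86996033e-03 -9.99998226e-01]] 0.08532927827592718
top {'fov_y': 46.54996725449072, 'cx': 325.10352551684514, 'cy': 236.19663462508638, 'origin': array([0.44384221, 0.00218832, 1.54681658]), 'rotation': array([[-0.00488315, -0.994655  ,  0.10313867],
       [-0.99987067,  0.00327607, -0.01574542],
       [ 0.01532337, -0.10320222, -0.99454236]])}
scene {'fov_y': 57.89968565685524, 'cx': 318.1608621505287, 'cy': 235.91906608697565, 'origin': array([1.11122885, 0.49968754, 0.76479926]), 'rotation': array([[-0.71578436,  0.46860238, -0.51774951],
       [ 0.69802582,  0.50168653, -0.51095066],
       [ 0.02031526, -0.72713302, -0.68619593]])}
```

View pics/top0.png

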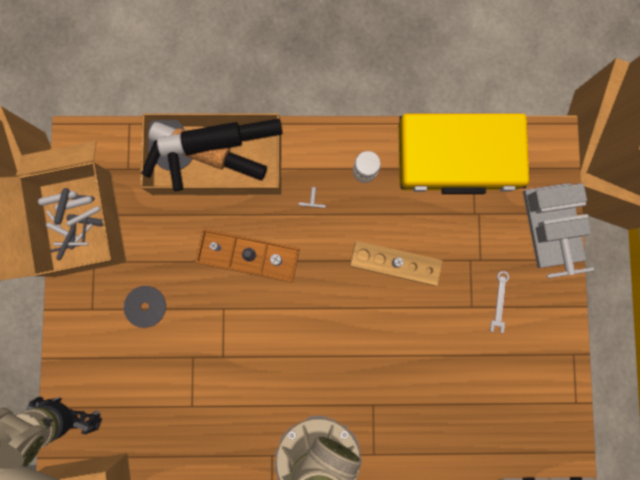

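View pics/scene0.png

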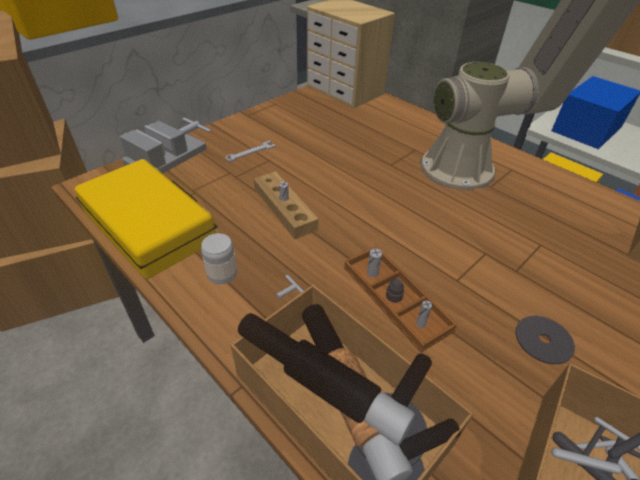

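The top view shows the tray with the small cutter at about (215,246), the chuck at (249,255) and the large cutter at (276,260). The stand's holes run from the largest at (363,255) to the smallest at (430,270), with the mid cutter at (398,263). Next I'll get rough world positions.

```bash
cat > h.py <<'E'
from cell import r
import cv2, numpy as np
def ray(m,px,z):
    f=240/np.tan(np.radians(m['fov_y']/2))
    d=m['rotation']@np.array([(px[0]-m['cx'])/f,(px[1]-m['cy'])/f,1])
    o=np.array(m['origin']); return o+d*(z-o[2])/d[2]
def proj(m,p):
    f=240/np.tan(np.radians(m['fov_y']/2))
    c=m['rotation'].T@(np.array(p)-m['origin']); return np.array([m['cx']+f*c[0]/c[2],m['cy']+f*c[1]/c[2]])
def snap(n,name):
    m=r.camera_model(n); im=r.get_image(n)[:,:,::-1].copy(); cv2.imwrite('pics/'+name,im); return m,im
E
python3 - <<'E'
from h import *
np.set_printoptions(precision=4,suppress=True)
m=r.camera_model('top')
for n,p,z in [('small',(215,246),.076),('chuck',(249,255),.056),('large',(276,260),.076),('mid',(398,263),.084),('h4',(363,255),.04),('h3',(380,259),.04),('h1',(414,267),.04),('h0',(430,270.5),.04)]: print(n,ray(m,p,z))
w=r.camera_model('wrist');s=r.state()
R=s['ee_rot'];print(w['fov_y'],R.T@(w['origin']-s['eef_pos']),R.T@w['rotation'])
E
```

```text
small [0.5713 0.2695 0.076 ]
chuck [0.5486 0.1822 0.056 ]
large [0.5337 0.1086 0.076 ]
mid [ 0.5241 -0.2122  0.084 ]
h4 [ 0.5486 -0.1241  0.04  ]
h3 [ 0.5375 -0.17    0.04  ]
h1 [ 0.5155 -0.2619  0.04  ]
h0 [ 0.5058 -0.3051  0.04  ]
61.79593214196058 [ 0.0842  0.0004 -0.1241] [[-0.0003 -0.9445 -0.3284]
 [ 1.     -0.0001 -0.0005]
 [ 0.0004 -0.3284  0.9445]]
```

apply_moves([
  {"yaw": 0.14},
  {"yaw": 0.14},
  {"yaw": 0.14},
  {"yaw": 0.14},
  {"yaw": 0.14},
  {"yaw": 0.14},
  {"yaw": 0.14},
  {"yaw": 0.14},
  {"yaw": 0.14},
  {"yaw": 0.14},
  {"yaw": 0.067},
  {},
])

```text
invalid input
```

```bash
cat >> h.py <<'E'
def togo(t,ang=None):
    s=r.state();R=s['ee_rot'];a=np.arctan2(R[1,0],R[0,0])
    print('t',round(s['clock'],2),'pos',s['eef_pos'].round(4),'xang',round(a,4),'shift',(R.T@(np.array(t)-s['eef_pos'])).round(4), 'gap',round(s['finger_gap'],4))
E
python3 -c "
from h import *
togo((.5337,.1086,.2))"
```

```text
t 0.1 pos [0.1893 0.5425 0.2495] xang 2.8058 shift [-0.4682 -0.2961  0.0499] gap 0.0852
```

Rows seem to need every field, so I'll fill them all in.

apply_moves([
  {"fingers": 0.085,"translation": [0,0,0],"yaw": 0.14},
  {"fingers": 0.085,"translation": [0,0,0],"yaw": 0.14},
  {"fingers": 0.085,"translation": [0,0,0],"yaw": 0.14},
  {"fingers": 0.085,"translation": [0,0,0],"yaw": 0.14},
  {"fingers": 0.085,"translation": [0,0,0],"yaw": 0.14},
  {"fingers": 0.085,"translation": [0,0,0],"yaw": 0.14},
  {"fingers": 0.085,"translation": [0,0,0],"yaw": 0.14},
  {"fingers": 0.085,"translation": [0,0,0],"yaw": 0.14},
  {"fingers": 0.085,"translation": [0,0,0],"yaw": 0.14},
  {"fingers": 0.085,"translation": [0,0,0],"yaw": 0.14},
  {"fingers": 0.085,"translation": [0,0,0],"yaw": 0.067},
], force=40)

```text
clock: 1.2
eef_pos: [0.1894, 0.5426, 0.2497]
ee_rot: [[0.234, 0.972, -0.001], [0.972, -0.234, -0.001], [-0.001, -0.0, -1.0]]
force: [0.1, 0.0, -0.4]
finger_gap: 0.0847
gripper_force: 0.0
```

```bash
python3 -c "
from h import *
togo((.552,.19,.25))"
```

```text
t 1.2 pos [0.1894 0.5426 0.2497] xang 1.3344 shift [-2.579e-01  4.351e-01 -1.000e-04] gap 0.0847
```

apply_moves([
  {"fingers": 0.085,"translation": [-0.0215,0.0363,0],"yaw": 0},
  {"fingers": 0.085,"translation": [-0.0215,0.0363,0],"yaw": 0},
  {"fingers": 0.085,"translation": [-0.0215,0.0363,0],"yaw": 0},
  {"fingers": 0.085,"translation": [-0.0215,0.0363,0],"yaw": 0},
  {"fingers": 0.085,"translation": [-0.0215,0.0363,0],"yaw": 0},
  {"fingers": 0.085,"translation": [-0.0215,0.0363,0],"yaw": 0},
  {"fingers": 0.085,"translation": [-0.0215,0.0363,0],"yaw": 0},
  {"fingers": 0.085,"translation": [-0.0215,0.0363,0],"yaw": 0},
  {"fingers": 0.085,"translation": [-0.0215,0.0363,0],"yaw": 0},
  {"fingers": 0.085,"translation": [-0.0215,0.0363,0],"yaw": 0},
  {"fingers": 0.085,"translation": [-0.0215,0.0363,0],"yaw": 0},
  {"fingers": 0.085,"translation": [-0.0215,0.0363,0],"yaw": 0},
  {"fingers": 0.085,"translation": [0,0,0],"yaw": 0},
])

```text
clock: 2.5
eef_pos: [0.5574, 0.188, 0.2492]
ee_rot: [[0.235, 0.972, 0.001], [0.972, -0.235, -0.001], [-0.001, 0.001, -1.0]]
force: [-0.6, 0.4, -0.1]
finger_gap: 0.0849
gripper_force: 0.0
```

```bash
python3 -c "
from h import *
m,im=snap('wrist','w1.png')
togo((.5337,.1086,.2))
for p in [(.5713,.2695,.076),(.5337,.1086,.076)]: print(proj(m,p))"
```

```text
t 2.55 pos [0.5554 0.1896 0.2492] xang 1.3347 shift [-0.0838 -0.0021  0.0492] gap 0.0853
[312.24784097 106.07266246]
[315.39168705 314.2787007 ]
```

View pics/w1.png

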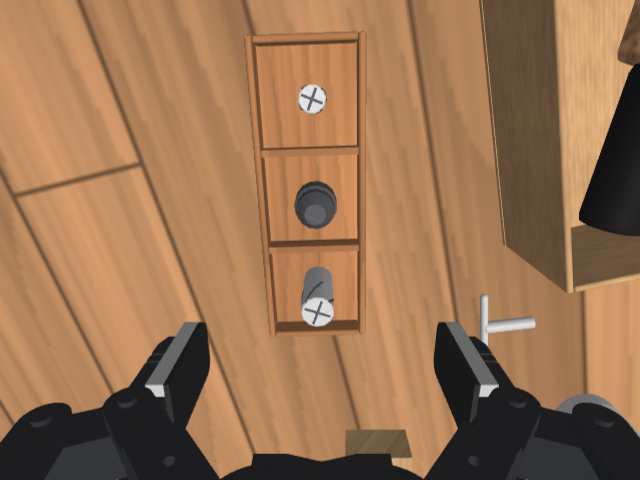

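The wrist view shows the 20 mm cutter top at (312,99), the chuck at (316,205) and the 28 mm cutter top at (318,311). I'll measure the tops.

```bash
cat >> h.py <<'E'
def tops(im,m,z,amin=150,lo=195):
    """bright grey discs -> pixel centre (hull ellipse), size, world point at height z"""
    hsv=cv2.cvtColor(im,cv2.COLOR_BGR2HSV)
    k=cv2.inRange(hsv,(0,0,lo),(180,40,255)); k=cv2.morphologyEx(k,cv2.MORPH_CLOSE,np.ones((5,5)))
    for c in cv2.findContours(k,cv2.RETR_EXTERNAL,cv2.CHAIN_APPROX_NONE)[0]:
        if cv2.contourArea(c)<amin: continue
        e=cv2.fitEllipse(cv2.convexHull(c)); print(np.round(e[0],1),np.round(e[1],1),ray(m,e[0],z).round(4))
E
python3 -c "
from h import *
im=cv2.imread('pics/w1.png');m=r.camera_model('wrist');tops(im,m,.076)"
```

```text
[317.5 311.6] [27.3 31.3] [0.5339 0.1124 0.076 ]
[503.1 322.1] [53.5 64.5] [0.6837 0.0661 0.076 ]
[311.9  98.4] [26.  27.9] [0.5699 0.2763 0.076 ]
```

apply_moves([
  {"fingers": 0.085,"translation": [-0.02,-0.0006,0.022],"yaw": 0},
  {"fingers": 0.085,"translation": [-0.02,-0.0006,0.022],"yaw": 0},
  {"fingers": 0.085,"translation": [-0.02,-0.0007,0.022],"yaw": 0},
  {"fingers": 0.085,"translation": [-0.0205,-0.0007,0.023],"yaw": 0},
  {"fingers": 0.06,"translation": [0,0,0],"yaw": 0},
  {"fingers": 0.06,"translation": [0,0,0],"yaw": 0},
])

```text
clock: 3.15
eef_pos: [0.5323, 0.1147, 0.1614]
ee_rot: [[0.23, 0.973, -0.001], [0.973, -0.23, 0.001], [0.0, -0.001, -1.0]]
force: [0.5, 0.2, 0.6]
finger_gap: 0.06
gripper_force: 0.0
```

```bash
python3 -c "
from h import *
m,im=snap('wrist','w2.png')
tops(im,m,.076)
togo((.5339,.1124,.06))
"
```

```text
[586.  281.5] [ 72.4 184.3] [0.6775 0.0685 0.076 ]
[328.7 267.6] [43.1 46.4] [0.5361 0.1106 0.076 ]
t 3.2 pos [0.5333 0.115  0.1622] xang 1.3397 shift [-0.0025  0.0011  0.1022] gap 0.0603
```

View pics/w2.png

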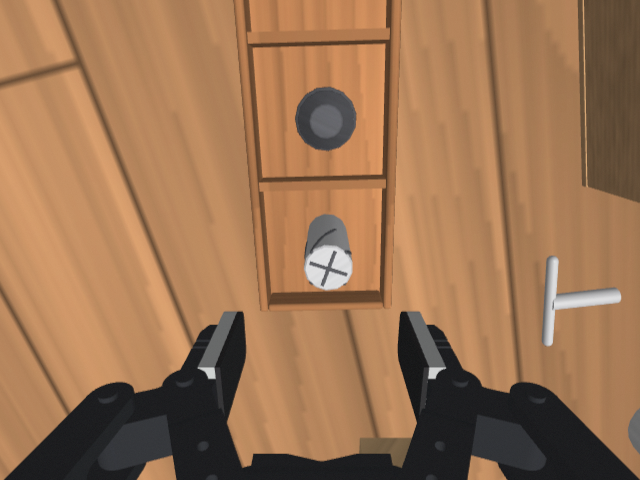

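The cutter's top is at (328.7,267.6). The finger midline is at about column 322, so the cutter sits about 3.5 mm toward +tool y. I'll descend part way with that correction and look again.

apply_moves([
  {"fingers": 0.06,"translation": [-0.002,0.0018,0.03],"yaw": 0},
  {"fingers": 0.06,"translation": [-0.002,0.0018,0.022],"yaw": 0},
  {"fingers": 0.06,"translation": [0,0,0],"yaw": 0},
  {"fingers": 0.06,"translation": [0,0,0],"yaw": 0},
])

```text
clock: 3.6
eef_pos: [0.5362, 0.1101, 0.1104]
ee_rot: [[0.229, 0.973, 0.001], [0.973, -0.229, 0.0], [0.001, 0.001, -1.0]]
force: [0.6, 1.2, 0.3]
finger_gap: 0.0601
gripper_force: 0.0
```

```bash
python3 -c "
from h import *
m,im=snap('wrist','w3.png')
tops(im,m,.076)
s=r.state();print(proj(m,s['eef_pos']),m['cx'],m['cy'])
togo((.5339,.1124,.06))
"
```

```text
[603.7 335.5] [ 70.5 112.2] [0.6588 0.0658 0.076 ]
[319.1 304.6] [53.3 59.5] [0.5362 0.1109 0.076 ]
[320.82842754 352.23541425] 321.4063484953093 242.06204805483202
t 3.65 pos [0.5368 0.1101 0.111 ] xang 1.3398 shift [ 0.0015 -0.0035  0.051 ] gap 0.06
```

View pics/w3.png

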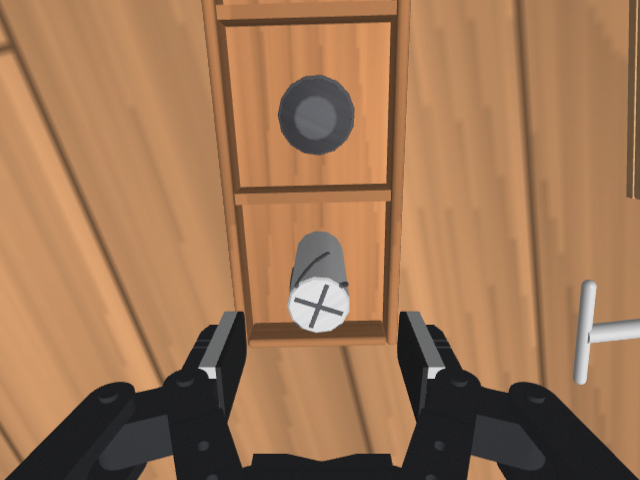

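The cutter is at (319,305) and the midline at 322, within about 1 mm. I'll descend, close and lift.

apply_moves([
  {"fingers": 0.06,"translation": [0.0005,-0.0008,0.02],"yaw": 0},
  {"fingers": 0.06,"translation": [0,0,0.02],"yaw": 0},
  {"fingers": 0.06,"translation": [0,0,0.012],"yaw": 0},
  {"fingers": 0.06,"translation": [0,0,0],"yaw": 0},
  {"fingers": 0.02,"translation": [0,0,0],"yaw": 0},
  {"fingers": 0.02,"translation": [0,0,0],"yaw": 0},
  {"fingers": 0.02,"translation": [0,0,0],"yaw": 0},
  {"fingers": 0.02,"translation": [0,0,0],"yaw": 0},
  {"fingers": 0.02,"translation": [0,0,0],"yaw": 0},
  {"fingers": 0.02,"translation": [0,0,0],"yaw": 0},
], force=50)

```text
clock: 4.65
eef_pos: [0.5359, 0.11, 0.0586]
ee_rot: [[0.23, 0.973, 0.002], [0.973, -0.23, 0.0], [0.001, 0.002, -1.0]]
force: [-0.7, -0.0, 6.2]
finger_gap: 0.0267
gripper_force: 49.2
```

apply_moves([
  {"fingers": 0.02,"translation": [0,0,-0.02],"yaw": 0},
  {"fingers": 0.02,"translation": [0,0,-0.035],"yaw": 0},
  {"fingers": 0.02,"translation": [0,0,-0.035],"yaw": 0},
  {"fingers": 0.02,"translation": [0,0,-0.035],"yaw": 0},
  {"fingers": 0.02,"translation": [-0.02,0.0051,-0.015],"yaw": 0},
  {"fingers": 0.02,"translation": [-0.033,0.0083,0],"yaw": 0},
  {"fingers": 0.02,"translation": [-0.033,0.0083,0],"yaw": 0},
  {"fingers": 0.02,"translation": [-0.033,0.0083,0],"yaw": 0},
  {"fingers": 0.02,"translation": [-0.033,0.0083,0],"yaw": 0},
  {"fingers": 0.02,"translation": [-0.033,0.0083,0],"yaw": 0},
  {"fingers": 0.02,"translation": [-0.033,0.0083,0],"yaw": 0},
  {"fingers": 0.02,"translation": [-0.033,0.0083,0],"yaw": 0},
  {"fingers": 0.02,"translation": [-0.018,0.0045,0],"yaw": 0},
  {"fingers": 0.02,"translation": [0,0,0],"yaw": 0},
  {"fingers": 0.02,"translation": [0,0,0],"yaw": 0},
])

```text
clock: 6.15
eef_pos: [0.5385, -0.1674, 0.1968]
ee_rot: [[0.231, 0.973, -0.001], [0.973, -0.231, 0.001], [0.001, -0.001, -1.0]]
force: [0.3, -0.4, -2.3]
finger_gap: 0.0268
gripper_force: 49.7
```

```bash
python3 -c "
from h import *
m,im=snap('wrist','w4.png')
tops(im,m,.084)
s=r.state();print(s['gripper_force'])
togo((.54,-.168,.2))
"
```

```text
[322.5 381.5] [66.4 80.9] [ 0.5161 -0.2673  0.084 ]
[611.6 323.3] [14.9 41.4] [ 0.716  -0.2662  0.084 ]
49.74237369002367
t 6.2 pos [ 0.5385 -0.1668  0.1969] xang 1.3388 shift [-0.0008  0.0017 -0.0031] gap 0.0267
```

View pics/w4.png

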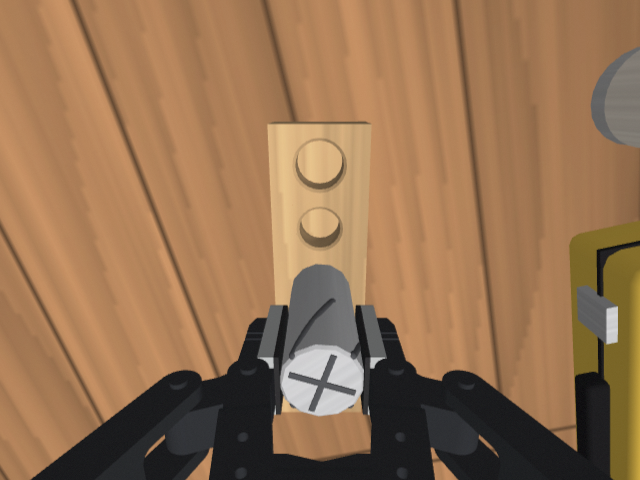

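The view shows the holes of the stand: h4 at (320,164) and h3 at (320,228). The held cutter's top is at (322.5,381.5). I'll fit the mouths.

```bash
cat >> h.py <<'E'
def mouth(im,c,rad,tol=5):
    """fit ellipse to hole-mouth edges: outermost Canny edge along each ray from the rough centre"""
    e=cv2.Canny(cv2.GaussianBlur(im,(3,3),0),25,70); pts=[]
    for a in np.arange(0,2*np.pi,.05):
        for q in np.arange(rad+tol,rad-tol,-.5):
            x,y=c[0]+q*np.cos(a),c[1]+q*np.sin(a)
            if e[int(round(y)),int(round(x))]: pts.append((round(x),round(y))); break
    return cv2.fitEllipse(np.array(pts,np.float32)),len(pts)
E
python3 -c "
from h import *
im=cv2.imread('pics/w4.png');m=r.camera_model('wrist')
for c,q in (((320,164),25.5),((320.5,228),22)):
    e,n=mouth(im,c,q); print(np.round(e[0],1),np.round(e[1],1),n,ray(m,e[0],.04).round(4))
s=r.state();print(ray(m,(322.5,381.5),s['eef_pos'][2]+.0174),s['eef_pos'])
b=cv2.resize(im[110:300,240:400],None,fx=3,fy=3);cv2.imwrite('pics/w4c.png',b)
"
```

```text
[320.2 164.2] [51.  55.6] 126 [ 0.5485 -0.1232  0.04  ]
[320.  227.5] [42.5 45.2] 126 [ 0.5377 -0.168   0.04  ]
[ 0.53982015 -0.16649075  0.2142632 ] [ 0.53853678 -0.16680998  0.1968632 ]
```

View pics/w4c.png

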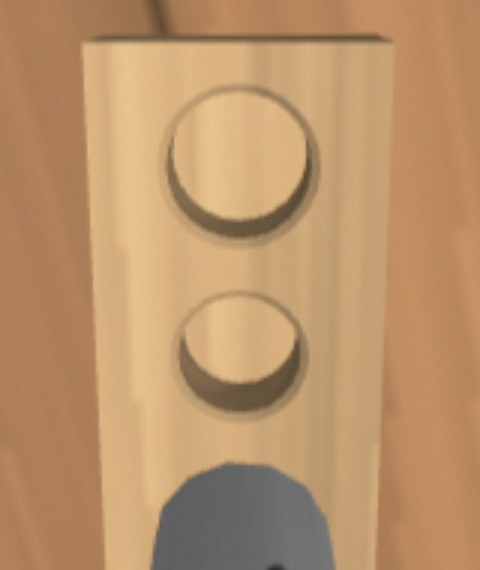

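apply_moves([
  {"fingers": 0.02,"translation": [-0.0009,-0.0008,0.03],"yaw": 0},
  {"fingers": 0.02,"translation": [-0.001,-0.0008,0.03],"yaw": -0.004},
  {"fingers": 0.02,"translation": [0,0,0],"yaw": 0},
  {"fingers": 0.02,"translation": [0,0,0],"yaw": 0},
])

```text
clock: 6.6
eef_pos: [0.5366, -0.1677, 0.1373]
ee_rot: [[0.225, 0.974, -0.001], [0.974, -0.225, 0.001], [0.001, -0.002, -1.0]]
force: [0.3, 1.1, -1.3]
finger_gap: 0.0266
gripper_force: 49.9
```

```bash
python3 -c "
from h import *
m,im=snap('wrist','w5.png')
s=r.state();z=s['eef_pos'][2]
tops(im,m,z+.0174)
togo((.5377,-.168,.066))
for p in [(.5377,-.168,.04),(.5485,-.1232,.04)]: print(proj(m,p))
cv2.imwrite('pics/w5c.png',cv2.resize(im[60:460,200:440],None,fx=1.5,fy=1.5))
"
```

```text
[322.1 381.8] [66.6 79.8] [ 0.5379 -0.1666  0.1558]
t 6.65 pos [ 0.5376 -0.1683  0.1384] xang 1.3439 shift [ 0.0003 -0.0001  0.0724] gap 0.0265
[322.41762786 255.06427876]
[323.28575754 177.37011312]
```

View pics/w5c.png

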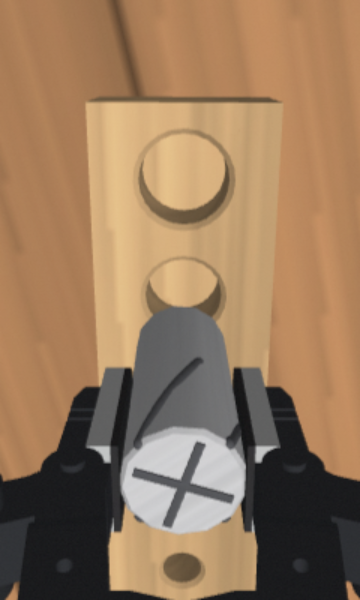

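Crop w5c shows h4 at about (324,179), and h3 at about (323,256) half hidden by the cutter foot. I'll fit both.

```bash
python3 -c "
from h import *
im=cv2.imread('pics/w5.png');m=r.camera_model('wrist');s=r.state();R=s['ee_rot']
e,n=mouth(im,(323.3,178.5),31.5,6);p=ray(m,e[0],.04);print(np.round(e[0],1),np.round(e[1],1),n,p)
u=np.array([.2343,.9722,0]);h3=p-.046*u
# cutter foot: grey columns at rows 275..300 (mask), axis column
hsv=cv2.cvtColor(im,cv2.COLOR_BGR2HSV)
for row in (280,290,300,310):
    k=np.where(hsv[row,270:380,1]<40)[0]+270; c=(k.min()+k.max())/2; print(row,k.min(),k.max(),c)
h=R.T@(h3-s['eef_pos']);print('h3 tool',h.round(4), proj(m,h3))
"
```

```text
[322.2 179.3] [68.3 68.4] 126 [ 0.54883745 -0.12503138  0.04      ]
280 294 346 320.0
290 292 349 320.5
300 290 351 320.5
310 270 373 321.5
h3 tool [-0.0013  0.0007  0.0984] [321.39428469 256.22733577]
```

apply_moves([
  {"fingers": 0.02,"translation": [-0.0017,0.0006,0.02],"yaw": 0.008},
  {"fingers": 0.02,"translation": [0,0,0.015],"yaw": 0},
  {"fingers": 0.02,"translation": [0,0,0.005],"yaw": 0},
  {"fingers": 0.02,"translation": [0,0,0.005],"yaw": 0},
  {"fingers": 0.02,"translation": [0,0,0.004],"yaw": 0},
  {"fingers": 0.02,"translation": [0,0,0],"yaw": 0},
])

```text
clock: 7.25
eef_pos: [0.5375, -0.1707, 0.0887]
ee_rot: [[0.234, 0.972, 0.001], [0.972, -0.234, 0.0], [0.0, 0.001, -1.0]]
force: [-0.3, 0.5, -3.4]
finger_gap: 0.0268
gripper_force: 50.0
```

apply_moves([
  {"fingers": 0.02,"translation": [0,0,0.004],"yaw": 0},
  {"fingers": 0.02,"translation": [0,0,0.005],"yaw": 0},
  {"fingers": 0.02,"translation": [0,0,0.005],"yaw": 0},
  {"fingers": 0.02,"translation": [0,0,0.005],"yaw": 0},
  {"fingers": 0.02,"translation": [0,0,0],"yaw": 0},
])

```text
clock: 7.75
eef_pos: [0.5367, -0.1707, 0.0682]
ee_rot: [[0.234, 0.972, -0.001], [0.972, -0.234, 0.0], [-0.0, -0.001, -1.0]]
force: [0.2, -0.5, -2.4]
finger_gap: 0.0269
gripper_force: 50.0
```

It went in without contact force. I'll ease down, release and rise.

apply_moves([
  {"fingers": 0.02,"translation": [0,0,0.001],"yaw": 0},
  {"fingers": 0.02,"translation": [0,0,0],"yaw": 0},
  {"fingers": 0.06,"translation": [0,0,0],"yaw": 0},
  {"fingers": 0.06,"translation": [0,0,0],"yaw": 0},
  {"fingers": 0.06,"translation": [0,0,0],"yaw": 0},
  {"fingers": 0.06,"translation": [0,0,0],"yaw": 0},
  {"fingers": 0.06,"translation": [0,0,-0.02],"yaw": 0},
  {"fingers": 0.06,"translation": [0,0,-0.04],"yaw": 0},
  {"fingers": 0.06,"translation": [0,0,-0.04],"yaw": 0},
  {"fingers": 0.06,"translation": [0,0,-0.035],"yaw": 0},
  {"fingers": 0.06,"translation": [0,0,0],"yaw": 0},
  {"fingers": 0.06,"translation": [0,0,0],"yaw": 0},
])

```text
clock: 8.95
eef_pos: [0.5379, -0.1711, 0.2044]
ee_rot: [[0.234, 0.972, 0.002], [0.972, -0.234, -0.001], [-0.001, 0.003, -1.0]]
force: [-0.6, 0.9, -0.8]
finger_gap: 0.0603
gripper_force: 0.0
```

```bash
python3 -c "
from h import *
m,im=snap('wrist','w6.png')
tops(im,m,.084)
togo((.5715,.2735,.16))
"
```

```text
[604.9 313.4] [30.3 38.8] [ 0.7167 -0.268   0.084 ]
[318.7 303.7] [28.3 31. ] [ 0.5266 -0.2143  0.084 ]
[318.6 240.4] [37.3 39.4] [ 0.5373 -0.1699  0.084 ]
t 9.0 pos [ 0.5371 -0.1707  0.203 ] xang 1.3347 shift [ 0.4399 -0.0704  0.043 ] gap 0.0597
```

View pics/w6.png

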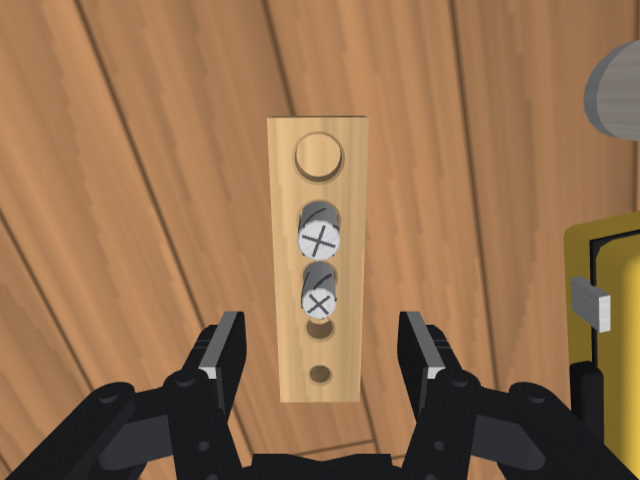

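The large cutter (319,240) stands level with the mid one (319,304), 46 mm apart, so it's seated. I'll go to the small cutter.

apply_moves([
  {"fingers": 0.06,"translation": [0.0338,-0.0054,0],"yaw": 0},
  {"fingers": 0.06,"translation": [0.0338,-0.0054,0],"yaw": 0},
  {"fingers": 0.06,"translation": [0.0338,-0.0054,0],"yaw": 0},
  {"fingers": 0.06,"translation": [0.0338,-0.0054,0],"yaw": 0},
  {"fingers": 0.06,"translation": [0.0338,-0.0054,0],"yaw": 0},
  {"fingers": 0.06,"translation": [0.0338,-0.0054,0],"yaw": 0},
  {"fingers": 0.06,"translation": [0.0338,-0.0054,0],"yaw": 0},
  {"fingers": 0.06,"translation": [0.0338,-0.0054,0],"yaw": 0},
  {"fingers": 0.06,"translation": [0.0338,-0.0054,0],"yaw": 0},
  {"fingers": 0.06,"translation": [0.0338,-0.0054,0],"yaw": 0},
  {"fingers": 0.06,"translation": [0.0338,-0.0054,0.02],"yaw": 0},
  {"fingers": 0.06,"translation": [0.0338,-0.0055,0.03],"yaw": 0},
  {"fingers": 0.06,"translation": [0.0338,-0.0055,0.041],"yaw": 0},
  {"fingers": 0.06,"translation": [0,0,0],"yaw": 0},
  {"fingers": 0.06,"translation": [0,0,0],"yaw": 0},
])

```text
clock: 10.5
eef_pos: [0.5691, 0.2708, 0.1117]
ee_rot: [[0.232, 0.973, -0.006], [0.973, -0.232, -0.002], [-0.004, -0.005, -1.0]]
force: [-0.0, -0.2, 0.6]
finger_gap: 0.0599
gripper_force: 0.0
```

```bash
python3 -c "
from h import *
m,im=snap('wrist','w7.png')
tops(im,m,.076)
togo((.5715,.2735,.06))
s=r.state();print(s['q'].round(3))
"
```

```text
[325.5 295.1] [38.  41.7] [0.5724 0.2747 0.076 ]
t 10.55 pos [0.5704 0.2704 0.1135] xang 1.3352 shift [0.0034 0.0004 0.0535] gap 0.0601
[ 0.316  0.491 -0.029  1.054 -0.     2.122]
```

apply_moves([
  {"fingers": 0.06,"translation": [0.0045,0.0012,0.02],"yaw": 0},
  {"fingers": 0.06,"translation": [0,0,0.02],"yaw": 0},
  {"fingers": 0.06,"translation": [0,0,0.014],"yaw": 0},
  {"fingers": 0.06,"translation": [0,0,0],"yaw": 0},
  {"fingers": 0.012,"translation": [0,0,0],"yaw": 0},
  {"fingers": 0.012,"translation": [0,0,0],"yaw": 0},
  {"fingers": 0.012,"translation": [0,0,0],"yaw": 0},
  {"fingers": 0.012,"translation": [0,0,0],"yaw": 0},
  {"fingers": 0.012,"translation": [0,0,0],"yaw": 0},
  {"fingers": 0.012,"translation": [0,0,0],"yaw": 0},
  {"fingers": 0.012,"translation": [0,0,0],"yaw": 0},
])

```text
clock: 11.65
eef_pos: [0.5745, 0.2751, 0.0623]
ee_rot: [[0.234, 0.972, 0.002], [0.972, -0.234, 0.0], [0.001, 0.002, -1.0]]
force: [-0.3, -0.8, 6.3]
finger_gap: 0.0187
gripper_force: 49.0
```

apply_moves([
  {"fingers": 0.012,"translation": [0,0,-0.02],"yaw": 0},
  {"fingers": 0.012,"translation": [0,0,-0.035],"yaw": 0},
  {"fingers": 0.012,"translation": [0,0,-0.035],"yaw": 0},
  {"fingers": 0.012,"translation": [0,0,-0.035],"yaw": 0},
  {"fingers": 0.012,"translation": [-0.02,0.0026,-0.013],"yaw": 0},
  {"fingers": 0.012,"translation": [-0.033,0.0042,0],"yaw": 0},
  {"fingers": 0.012,"translation": [-0.033,0.0042,0],"yaw": 0},
  {"fingers": 0.012,"translation": [-0.033,0.0042,0],"yaw": 0},
  {"fingers": 0.012,"translation": [-0.033,0.0042,0],"yaw": 0},
  {"fingers": 0.012,"translation": [-0.033,0.0042,0],"yaw": 0},
  {"fingers": 0.012,"translation": [-0.033,0.0042,0],"yaw": 0},
  {"fingers": 0.012,"translation": [-0.033,0.0042,0],"yaw": 0},
  {"fingers": 0.012,"translation": [-0.033,0.0042,0],"yaw": 0},
  {"fingers": 0.012,"translation": [-0.033,0.0042,0],"yaw": 0},
  {"fingers": 0.012,"translation": [-0.033,0.0042,0],"yaw": 0},
  {"fingers": 0.012,"translation": [-0.033,0.0042,0],"yaw": 0},
  {"fingers": 0.012,"translation": [-0.033,0.0042,0],"yaw": 0},
  {"fingers": 0.012,"translation": [-0.033,0.0042,0],"yaw": 0},
  {"fingers": 0.012,"translation": [-0.033,0.0042,0],"yaw": 0},
  {"fingers": 0.012,"translation": [-0.03,0.0042,0],"yaw": 0},
])

```text
clock: 13.65
eef_pos: [0.516, -0.2399, 0.1978]
ee_rot: [[0.235, 0.972, -0.002], [0.972, -0.235, 0.001], [0.0, -0.002, -1.0]]
force: [0.2, -0.3, -2.3]
finger_gap: 0.0187
gripper_force: 49.1
```

```bash
python3 -c "
from h import *
togo((.5155,-.26,.2))
"
```

```text
t 13.65 pos [ 0.516  -0.2399  0.1978] xang 1.3339 shift [-0.0196  0.0042 -0.0023] gap 0.0187
```

apply_moves([
  {"fingers": 0.012,"translation": [-0.01,0.0018,0.015],"yaw": 0},
  {"fingers": 0.012,"translation": [-0.01,0.0018,0.015],"yaw": 0},
  {"fingers": 0.012,"translation": [0,0,0],"yaw": 0},
  {"fingers": 0.012,"translation": [0,0,0],"yaw": 0},
  {"fingers": 0.012,"translation": [0,0,0],"yaw": 0},
])

```text
clock: 14.15
eef_pos: [0.5164, -0.2582, 0.1693]
ee_rot: [[0.233, 0.972, 0.0], [0.972, -0.233, 0.0], [0.0, 0.0, -1.0]]
force: [0.1, -1.3, -2.6]
finger_gap: 0.0186
gripper_force: 49.1
```

```bash
python3 -c "
from h import *
m,im=snap('wrist','w8.png')
s=r.state();z=s['eef_pos'][2]
tops(im,m,.084);tops(im,m,z+.014)
togo((.5155,-.26,.07))
cv2.imwrite('pics/w8c.png',cv2.resize(im[60:460,200:440],None,fx=1.5,fy=1.5))
"
```

```text
[331.6 390. ] [15.8 33. ] [ 0.503  -0.3447  0.084 ]
[321.9 378.2] [43.9 53. ] [ 0.4991 -0.3345  0.084 ]
[319.6 182.4] [40.9 41.2] [ 0.5268 -0.214   0.084 ]
[319.3  89.8] [52.5 56.1] [ 0.5374 -0.1696  0.084 ]
[331.6 390. ] [15.8 33. ] [ 0.5192 -0.2643  0.1836]
[321.9 378.2] [43.9 53. ] [ 0.5172 -0.2589  0.1836]
[319.6 182.4] [40.9 41.2] [ 0.5317 -0.1957  0.1836]
[319.3  89.8] [52.5 56.1] [ 0.5372 -0.1724  0.1836]
t 14.2 pos [ 0.5167 -0.2582  0.1696] xang 1.3355 shift [-0.002  -0.0008  0.0996] gap 0.0187
```

View pics/w8c.png

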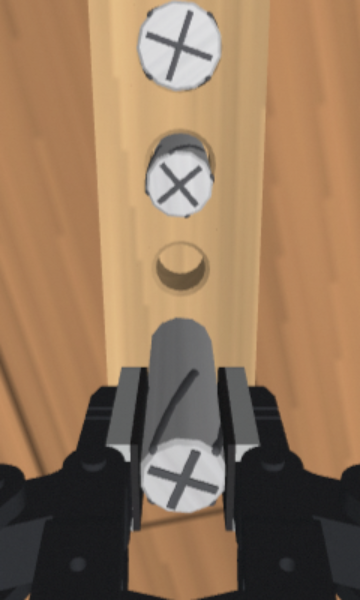

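The hole for the small cutter is at about (320.5,239). The held cutter's foot axis is at about column 320, so it's nearly aligned.

```bash
python3 -c "
from h import *
im=cv2.imread('pics/w8.png');m=r.camera_model('wrist');s=r.state();R=s['ee_rot']
e,n=mouth(im,(320.5,239.3),18,4);p=ray(m,e[0],.04);print(np.round(e[0],1),np.round(e[1],1),n,p,(R.T@(p-s['eef_pos'])).round(4))
u=np.array([.2343,.9722,0])
q=ray(m,(319.6,182.4),.084)-.046*u;print(q,(R.T@(q-s['eef_pos'])).round(4))
c=ray(m,(321.9,378.2),s['eef_pos'][2]+.014);print('cutter',(R.T@(c-s['eef_pos'])).round(4))
"
```

```text
[320.9 238.5] [36.4 38. ] 125 [ 0.51692146 -0.25897329  0.04      ] [-0.0007  0.0003  0.1296]
[ 0.51631388 -0.25873398  0.084     ] [-0.0006 -0.0003  0.0856]
cutter [-0.0007  0.0009 -0.014 ]
```

apply_moves([
  {"fingers": 0.012,"translation": [-0.0003,-0.0004,0.025],"yaw": 0},
  {"fingers": 0.012,"translation": [0,0,0.025],"yaw": 0},
  {"fingers": 0.012,"translation": [0,0,0.012],"yaw": 0},
  {"fingers": 0.012,"translation": [0,0,0.006],"yaw": 0},
  {"fingers": 0.012,"translation": [0,0,0.005],"yaw": 0},
  {"fingers": 0.012,"translation": [0,0,0.005],"yaw": 0},
  {"fingers": 0.012,"translation": [0,0,0],"yaw": 0},
])

```text
clock: 14.9
eef_pos: [0.5161, -0.2588, 0.091]
ee_rot: [[0.234, 0.972, 0.0], [0.972, -0.234, 0.0], [0.0, 0.0, -1.0]]
force: [0.7, -0.3, -3.0]
finger_gap: 0.0186
gripper_force: 49.1
```

apply_moves([
  {"fingers": 0.012,"translation": [0,0,0.004],"yaw": 0},
  {"fingers": 0.012,"translation": [0,0,0.004],"yaw": 0},
  {"fingers": 0.012,"translation": [0,0,0.004],"yaw": 0},
  {"fingers": 0.012,"translation": [0,0,0.004],"yaw": 0},
  {"fingers": 0.012,"translation": [0,0,0.003],"yaw": 0},
  {"fingers": 0.012,"translation": [0,0,0],"yaw": 0},
])

```text
clock: 15.5
eef_pos: [0.5157, -0.2587, 0.0713]
ee_rot: [[0.234, 0.972, -0.001], [0.972, -0.234, 0.0], [0.0, -0.001, -1.0]]
force: [0.2, 0.4, -2.0]
finger_gap: 0.0185
gripper_force: 49.2
```

apply_moves([
  {"fingers": 0.012,"translation": [0,0,0.001],"yaw": 0},
  {"fingers": 0.012,"translation": [0,0,0],"yaw": 0},
  {"fingers": 0.05,"translation": [0,0,0],"yaw": 0},
  {"fingers": 0.05,"translation": [0,0,0],"yaw": 0},
  {"fingers": 0.05,"translation": [0,0,0],"yaw": 0},
  {"fingers": 0.05,"translation": [0,0,0],"yaw": 0},
  {"fingers": 0.05,"translation": [0,0,-0.02],"yaw": 0},
  {"fingers": 0.05,"translation": [0,0,-0.04],"yaw": 0},
  {"fingers": 0.05,"translation": [0,0,-0.04],"yaw": 0},
  {"fingers": 0.05,"translation": [0,0,-0.03],"yaw": 0},
  {"fingers": 0.05,"translation": [0,0,0],"yaw": 0},
  {"fingers": 0.05,"translation": [0,0,0],"yaw": 0},
])

```text
clock: 16.7
eef_pos: [0.5164, -0.2591, 0.2017]
ee_rot: [[0.234, 0.972, 0.002], [0.972, -0.234, -0.001], [-0.001, 0.002, -1.0]]
force: [-0.0, 0.1, -0.2]
finger_gap: 0.0499
gripper_force: 0.0
```

```bash
python3 -c "
from h import *
m,im=snap('wrist','w9.png')
tops(im,m,.084)
m,im=snap('scene','s9.png')
a=im[150:250,230:350];cv2.imwrite('pics/f.png',np.hstack([cv2.resize(a,(440,366),interpolation=cv2.INTER_CUBIC),cv2.resize(cv2.imread('pics/w9.png')[0:380,160:500],(327,366))]))
"
```

```text
[633.7 465.4] [22.5 29.2] [ 0.7146 -0.4993  0.084 ]
[318.3 449.4] [19.5 98.1] [ 0.4751 -0.4243  0.084 ]
[319.8 244.4] [25.6 27.5] [ 0.5161 -0.2598  0.084 ]
[637.  194.6] [ 7.8 48.2] [ 0.713  -0.2739  0.084 ]
[319.  170.6] [35.8 36. ] [ 0.5268 -0.2139  0.084 ]
[318.8  89.7] [45.5 48.8] [ 0.5374 -0.1697  0.084 ]
```

View pics/f.png

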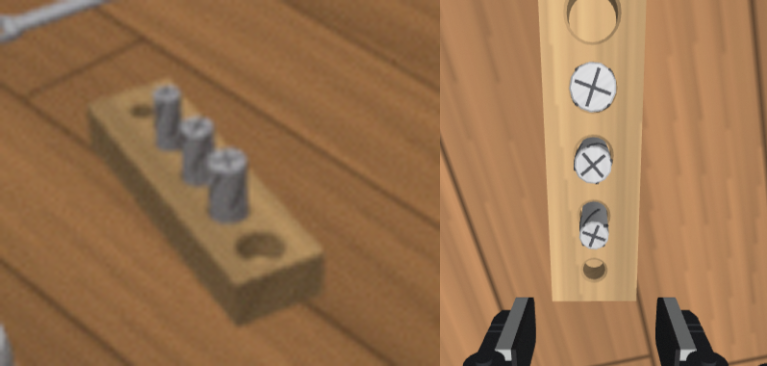

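The picture shows the three cutters upright in a row at equal height, with tops 46–47 mm apart and the two end holes empty. Everything is seated and the gripper is clear.

```bash
python3 -c "
from cell import r
print(r.sign_off())"
```

```text
the job is handed in; nothing more can be done
None
```

I put the 20 mm and 28 mm end mills into their own holes in the stand, let go, and handed the job in at about 17 s; the final pictures show both upright and level with the 24 mm cutter, but no verdict came back.

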